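Put the blade-arbor kit of the section cutter back in its caddy

TASK

Put the section cutter's clamping kit back in its caddy: set the hexagonal nut, the flange, the sleeve and the grooved clamp block each upright in the middle of the nest of its own shape, flat on the nest's floor, with the block lying along its rectangular nest. Set the parts down, do not drop them, and leave the square nut and the block without a groove standing where they are.

Things in the scene. Friction and masses are not known exactly. Their poses are not given: they have to be found in the camera images.
- hexnut_mid (a point): Belongs in the caddy. Steel hexagonal nut standing flat on its face, 42 mm across the flats, 32 mm high, with a 23 mm upright hole. Point at its centre, half-way up; z up. One pair of flats faces along its x axis, the other pairs at 60 degree steps.
- flange_mid (a point): Belongs in the caddy. Steel blade flange lying flat: a round disc 56 mm across and 10 mm thick with a solid hub on top, 30 mm across, rising to 42 mm above the underside. Point at its centre, half-way up; z up. Grip it by the hub, with the fingertips above the disc.
- sleeve_mid (a point): Belongs in the caddy. Steel spacer sleeve standing upright: a tube 32 mm outside, 20 mm inside, 50 mm high. Point at its centre, half-way up; z up.
- grooved_mid (a point): Belongs in the caddy. Aluminium clamp block with a groove along its top: 54 mm long (its x), 34 mm wide (its y), 36 mm high; the groove runs the full length, 14 mm wide and 12 mm deep. Point at its centre, half-way up; z up.
- squarenut_mid (a point): Look-alike, does not belong. Steel square nut, 42 x 42 mm, 32 mm high, with a 23 mm upright hole; stands on the table. Point at its centre, half-way up; z up.
- plain_mid (a point): Look-alike, does not belong. Aluminium block of the same size as the grooved one (54 x 34 x 36 mm) but with a flat top and no groove; stands on the table. Point at its centre, half-way up; z up.
- nest_hex_floor (a point): The hexagonal nest, for the hexagonal nut: its lip is a hexagon 64 mm across the flats inside. A black plate 94 mm square, fixed in the low grey caddy (2 x 2 nests, 98 mm apart, places vary). Point: centre of its floor, on which the part stands, 9.5 mm above the table; z up, x and y along the caddy's sides. The white lip is 4 mm higher than the floor: keep fingertips above it.
- nest_dish_floor (a point): The large round nest, for the flange: its lip is a circle 80 mm across inside. A black plate 94 mm square, fixed in the low grey caddy (2 x 2 nests, 98 mm apart, places vary). Point: centre of its floor, on which the part stands, 9.5 mm above the table; z up, x and y along the caddy's sides. The white lip is 4 mm higher than the floor: keep fingertips above it.
- nest_ring_floor (a point): The small round nest, for the sleeve: its lip is a circle 54 mm across inside. A black plate 94 mm square, fixed in the low grey caddy (2 x 2 nests, 98 mm apart, places vary). Point: centre of its floor, on which the part stands, 9.5 mm above the table; z up, x and y along the caddy's sides. The white lip is 4 mm higher than the floor: keep fingertips above it.
- nest_rect_floor (a point): The rectangular nest, for the grooved block: its lip is a rectangle 76 mm long inside (along its x) and 56 mm wide (along its y). A black plate 94 mm square, fixed in the low grey caddy (2 x 2 nests, 98 mm apart, places vary). Point: centre of its floor, on which the part stands, 9.5 mm above the table; z up, x and y along the caddy's sides. The white lip is 4 mm higher than the floor: keep fingertips above it.
Mind the look-alikes: they are no part of the job. What is shaped like the part that bears sleeve_mid but pink or turquoise is not meant.

How it is judged:
At the end, for the whole second after the job is handed in: Each of the four parts stands flat (3 mm, 0.1 rad) on the floor of its own nest, within 13 mm of its centre, at rest; the grooved block is within 0.3 rad of the nest's length; the square nut and plain block stand within 30 mm of their starts (horizontal distance between hexnut_mid and nest_hex_floor below 0.013 m and z of hexnut_mid in the frame of nest_hex_floor between 0.012 and 0.019 m and angle between each of hexnut_mid, flange_mid, sleeve_mid, grooved_mid, squarenut_mid, plain_mid's own z axis and vertical below 0.1 rad and linear speed of each of hexnut, flange, sleeve, grooved below 0.02 m/s and horizontal distance between flange_mid and nest_dish_floor below 0.013 m and z of flange_mid in the frame of nest_dish_floor between 0.017 and 0.024 m and horizontal distance between sleeve_mid and nest_ring_floor below 0.013 m and z of sleeve_mid in the frame of nest_ring_floor between 0.021 and 0.028 m and horizontal distance between grooved_mid and nest_rect_floor below 0.013 m and z of grooved_mid in the frame of nest_rect_floor between 0.014 and 0.021 m and angle between the x axis of grooved_mid and the x axis of nest_rect_floor, either way round below 0.3 rad and distance of each of squarenut_mid, plain_mid from where it was at the start of the episode below 0.03 m); the robot touches nothing.
It fails at once if the hexagonal nut falls free through the air, more than 25 mm above where it would stand (height (world z) of hexnut_mid above 0.0505 m and contact force between hexnut and anything else below 0.01 N).
It fails at once if the flange falls free through the air, more than 25 mm above where it would stand (height (world z) of flange_mid above 0.0555 m and contact force between flange and anything else below 0.01 N).
It fails at once if the sleeve falls free through the air, more than 25 mm above where it would stand (height (world z) of sleeve_mid above 0.0595 m and contact force between sleeve and anything else below 0.01 N).
It fails at once if the grooved block falls free through the air, more than 25 mm above where it would stand (height (world z) of grooved_mid above 0.0525 m and contact force between grooved and anything else below 0.01 N).
It also fails if it takes over 112 s, if anything falls off the work surface, if the arm or the gripper's body presses on something with over 40 N, if the wrist force passes 120 N, or if a joint passes its speed limit or range.

ROBOT

A 7-joint arm with a two-finger parallel gripper is mounted at the origin on the work surface. World frame = base frame: x ahead of the robot, y to its left, z up, the work surface at z = 0. Lengths are in m, angles in rad, forces in N, time in s.
With the tool pointing down it reaches from about 0.4 to 0.85 m from the base axis. Payload 4.5 kg.
Tool frame: the origin (TCP) lies between the finger pads; the fingertips stand r.tip_reach ahead of it and the grasp point (between the pads) lies 11 mm behind it (r.tip_reach is the distance from the TCP to the fingertips, in m); z points along the fingers, y is the line along which they close (so a half turn about z gives the same grasp; the last joint's range is limited). The gripper opens to 88 mm and grips with 3 to 60 N. Pads are 18 mm wide; open, the fingers measure 123 mm over their backs; the gripper's body (75 mm by 187 mm) begins 45 mm behind the grasp point.
Start: joints at [1.299, 0.689, -0.195, 1.565, 0.157, 0.902, -0.215], TCP at [0.188, -0.596, 0.247] pointing down, gripper open.
Joint ranges: [-3.01, 3.01], [-0.46, 2.08], [-1.47, 1.51], [0.13, 2.56], [-1, 4.14], [0.04, 2.09], [-2.66, 2.66]. Speed limits (rad/s): [2.57, 2.57, 3.14, 3.14, 3.14, 3.14, 3.14].

INTERFACE

Orientations are given as a unit quaternion [x, y, z, w].
In Python, from plant import r, vision, workorder gives the robot as it stands.
- The arm moves only by the tool drive_tool, never from a script. Its argument "targets" is a list of rows, each an object of numbers: "tx", "ty", "tz": the shift along the world's x, y, z in units of 0.03 m (1.0 is 0.03 m); "wx", "wy", "wz": the turn, a rotation vector about the world's x, y, z in units of 60 degrees (1.0 is 60 degrees); "claw": the opening, from -1 (shut) to 1 (fully open). A call has exactly 8 rows; each row shifts and turns the commanded pose from where the row before left it; what a row does not reach is not made up. A row lasts 1/10 s, in which the tool goes at most 50 mm and 8.59 degrees, less where a joint would pass 70% of its speed; a pose out of reach is approached as far as the arm can. A call with a number of a shift or a turn outside -1 to 1 is refused whole. A call with a gripper value outside its range is refused whole. The fingers move at their own pace and stop on an object; "force" is the grip in N (left out, the last holds). Time passes only in rows, so rows that do not move let the fingers close, or fill a call up. It gives the time, the measured TCP pose, the force, the opening and the grip force at its end, in the units of the state.
- r.get_state(): the state, without advancing time (a new reading comes with each control period).
- vision.snapshot(name): name is "scene" or "top" or "wrist"; returns a dict with "image" (384x512x3 uint8, blue, green, red), "range_z" (384x512 float32, m along the optical axis (not along the pixel's ray), 0 where there is no reading), "K" (3x3 intrinsics, pixels), "dist" ([k1, k2, p1, p2, k3] as OpenCV has them; the pictures are not rectified), "cam_to_world" (4x4, takes a point from camera to world coordinates). Camera axes: x right, y up, looking along -z (the intrinsics and any distortion apply to the point x, -y, -z); pixel columns grow to the right and rows downward; lengths in m; the calibration is good to about 2 mm. A picture is of the moment at which its call begins.
- workorder.finish_job(): hands the job in; it is judged then, once.
The state is a dict: "clock": time; "q": joint angles; "qd": joint speeds; "joint_torque": joint torques, N m; "tool_pos": TCP position; "eef_rot": TCP orientation; "contact_force": force on the tool from outside, world axes, zero at the start; "moment": the same for the moment, N m; "opening": opening from 0.0 (shut) to 1.0 (fully open); "finger_force": force on a finger pad.
Only numpy, scipy, OpenCV 4.12 (cv2) and the standard library are available. Lean on these libraries where they do the work, as an engineer would, in place of code of your own. Each camera call takes 0.05 s, during which the arm holds its last target. There are 200 camera calls.

## Working session

There is one attempt and no reset: what is moved stays moved. The work goes in short steps, Python scripts to look and compute and a tool call to move; the robot and the scene stay as the last step left them, time stands still between calls to the robot, and variables do not carry over. Pictures are saved under pics/ and viewed, at most 14 in all, crops included, and the job is handed in when it is done.

Besides the shell and the picture viewer there is one more tool, called after ">>>" in YAML: its name, and indented under it one key for each argument. drive_tool: Moves the arm, as the interface text tells. Its arguments: {"type":"object","properties":{"targets":{"type":"array","items":{"type":"object","properties":{"tx":{"type":"number"},"ty":{"type":"number"},"tz":{"type":"number"},"wx":{"type":"number"},"wy":{"type":"number"},"wz":{"type":"number"},"claw":{"type":"number"}}}},"force":{"type":"number"}},"required":["targets"]}

```bash
ls; mkdir -p pics; python3 - <<'E'
from plant import r, vision
import cv2,numpy as np
s=vision.snapshot("top"); cv2.imwrite("pics/top1.png",s["image"]); np.savez("top1.npz",**s)
s2=vision.snapshot("scene"); cv2.imwrite("pics/scene1.png",s2["image"]); np.savez("scene1.npz",**s2)
print(s["K"],s["dist"],s["cam_to_world"]); st=r.get_state(); print({k:np.round(v,3) for k,v in st.items()}, r.tip_reach)
E
```

```text
pics
[[361.55663538   0.         247.21667122]
 [  0.         361.55663538 182.69995262]
 [  0.           0.           1.        ]] [-0.06747833  0.          0.          0.          0.        ] [[ 0.00557778  0.99164981 -0.12883924  0.39140313]
 [-0.99994875  0.00444244 -0.00909776  0.00516597]
 [-0.00844943  0.12888338  0.99162376  1.01406821]
 [ 0.          0.          0.          1.        ]]
{'clock': np.float64(0.1), 'q': array([ 1.299,  0.69 , -0.195,  1.566,  0.157,  0.902, -0.215]), 'qd': array([-0.   , -0.003,  0.001, -0.002,  0.   ,  0.   ,  0.001]), 'joint_torque': array([-3.0000e-03, -5.2850e+01, -1.2710e+00, -1.5384e+01, -5.3000e-02,
        2.0000e-03,  0.0000e+00]), 'tool_pos': array([ 0.188, -0.595,  0.246]), 'eef_rot': array([ 0.988,  0.152, -0.   , -0.001]), 'contact_force': array([ 0.092, -0.649, -0.281]), 'moment': array([ 0.002, -0.051, -0.005]), 'finger_force': np.float64(0.0), 'opening': np.float64(1.002)} 0.008
```

View pics/top1.png

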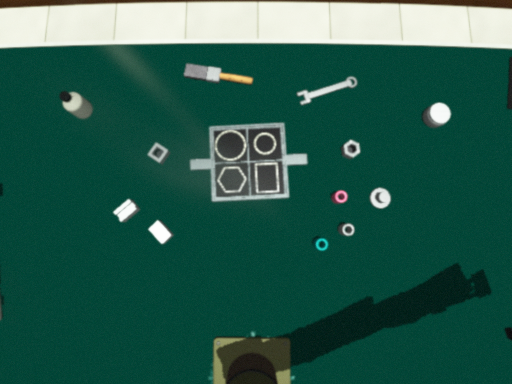

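View pics/scene1.png

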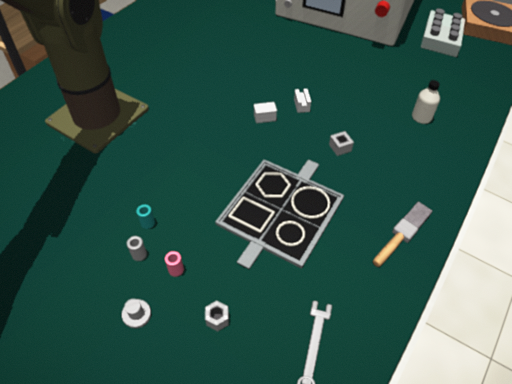

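The top view shows the caddy at (249,162), with the dish nest at (230,145), ring (265,143), hex (232,179) and rect (267,178). The hex nut is at (352,149), the flange at (381,198), the grey sleeve at (348,230) and the grooved block at (125,210). The plain block is at (160,232) and the square nut at (158,152). The pink sleeve (341,197) and turquoise sleeve (322,244) are decoys.

```bash
cat > h.py <<'E'
import cv2,numpy as np
def world(s):
    """per-pixel world points from range image"""
    H,W=s["range_z"].shape
    uv=np.stack(np.meshgrid(np.arange(W),np.arange(H)),-1).reshape(-1,1,2).astype(np.float64)
    n=cv2.undistortPoints(uv,s["K"],s["dist"]).reshape(H,W,2); d=s["range_z"]
    c=np.stack([n[...,0]*d,-n[...,1]*d,-d,np.ones_like(d)],-1)
    return (c@s["cam_to_world"].T)[...,:3]
def px(s,u,v,z):
    """pixel -> world point on plane height z"""
    n=cv2.undistortPoints(np.array([[[u,v]]],float),s["K"],s["dist"])[0,0]
    M=s["cam_to_world"]; d=M[:3,:3]@np.array([n[0],-n[1],-1]); return M[:3,3]+d*(z-M[2,3])/d[2]
E
python3 - <<'E'
from h import *
s=dict(np.load("top1.npz")); P=world(s); z=P[...,2]
m=((z>0.02)&(z<0.09)&(s["range_z"]>0)).astype(np.uint8)
n,l,st,c=cv2.connectedComponentsWithStats(m)
for i in range(1,n):
    if st[i,4]<25 or st[i,4]>900: continue
    q=P[l==i]; h=np.percentile(q[:,2],90); t=q[q[:,2]>h-0.006]
    print(np.round(c[i]),st[i,4],"h",h.round(4),"top c",((t.max(0)+t.min(0))/2)[:2].round(4),t.mean(0)[:2].round(4), cv2.minAreaRect(t[:,:2].astype(np.float32)*1000))
print("table z",np.median(z[250:300,100:200]))
for k,(u,v) in dict(dish=(230,145),ring=(265,143),hex=(232,179),rect=(267,178)).items(): print(k,px(s,u,v,.0115).round(4),z[v,u])
o=[cv2.resize(s["image"][a:a+100,b:b+133],(399,300),interpolation=cv2.INTER_CUBIC) for a,b in((110,185),(120,285),(115,85),(170,300))]
cv2.imwrite("pics/crop1.png",np.vstack([np.hstack(o[:2]),np.hstack(o[2:])]))
E
```

```text
[213.  72.] 89 h 0.0227 top c [0.8415 0.1156] [0.8431 0.1162] ((840.6085815429688, 116.14869689941406), (36.157188415527344, 40.752777099609375), 77.96163940429688)
[ 78. 106.] 365 h 0.0872 top c [0.7381 0.4987] [0.7318 0.4915] ((735.6444702148438, 495.265625), (38.23689651489258, 47.573978424072266), 54.242733001708984)
[438. 114.] 447 h 0.0472 top c [ 0.719  -0.5294] [ 0.7189 -0.529 ] ((719.5853881835938, -529.3736572265625), (57.00996780395508, 59.5746955871582), 67.06307983398438)
[351. 148.] 179 h 0.0347 top c [ 0.6177 -0.2755] [ 0.6175 -0.275 ] ((618.4274291992188, -275.12841796875), (45.51451873779297, 43.54117202758789), 66.50212860107422)
[158. 152.] 206 h 0.0348 top c [0.6057 0.2661] [0.6044 0.2652] ((604.7277221679688, 265.5688781738281), (43.66014862060547, 41.871116638183594), 57.10456848144531)
[339. 196.] 117 h 0.0516 top c [ 0.4819 -0.2366] [ 0.4821 -0.2365] ((481.8440856933594, -236.5625762939453), (30.60725975036621, 27.161487579345703), 89.94026947021484)
[383. 197.] 119 h 0.0447 top c [ 0.4815 -0.3576] [ 0.4812 -0.3567] ((481.7692565917969, -356.19366455078125), (
[... 422 characters left out ...]
926 -0.2528] [ 0.3926 -0.2532] ((392.9831848144531, -253.39915466308594), (29.688779830932617, 28.841190338134766), 44.79243469238281)
[320. 244.] 107 h 0.0521 top c [ 0.3544 -0.1817] [ 0.354  -0.1812] ((354.6208801269531, -181.722412109375), (29.454368591308594, 30.379413604736328), 42.839725494384766)
[251. 363.] 443 h 0.0838 top c [0.0449 0.0004] [0.0543 0.0014] ((45.27379608154297, 0.17142105102539062), (120.96492004394531, 41.035972595214844), 89.29595947265625)
table z 0.0007919706302015328
dish [0.6294 0.0638 0.0115] 0.00993512600021118
ring [ 0.6355 -0.0355  0.0115] 0.010403409909016226
hex [0.5319 0.0571 0.0115] 0.00834357228204885
rect [ 0.5352 -0.041   0.0115] 0.007322603398973282
```

View pics/crop1.png

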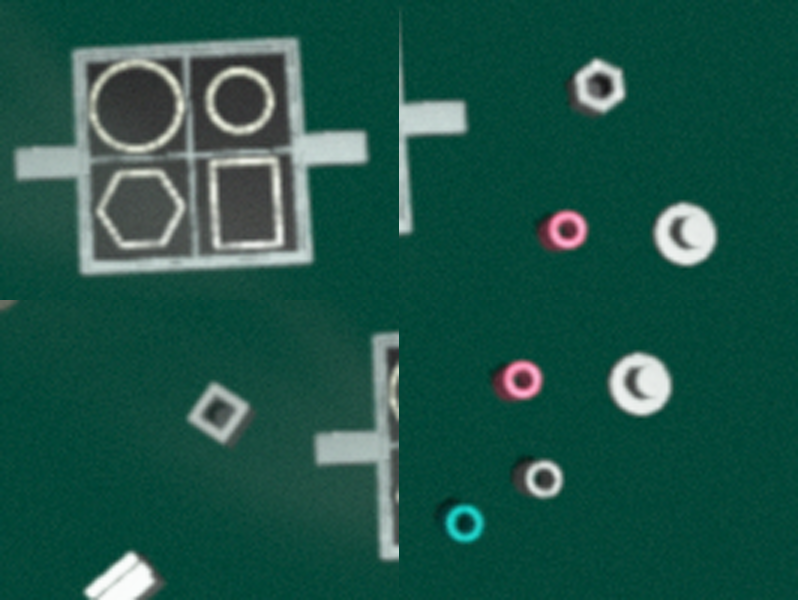

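Crop readings put the nest centres at dish (230.5,144.7), ring (265,143), hex (232,179.3) and rect (267.3,177.7). Spacing comes out at about 98 mm and caddy yaw at about +3°. The heights agree with the task: 34, 44, 38 and 52 mm tops, against a bias of about 1–2 mm. I'll go to the flange first and check it with the wrist camera.

>>> drive_tool:
  targets:
    - {"tx": 0.98,"ty": 0.8,"wz": -0.03,"claw": 0.4}
    - {"tx": 0.98,"ty": 0.8,"wz": -0.03,"claw": 0.4}
    - {"tx": 0.98,"ty": 0.8,"wz": -0.03,"claw": 0.4}
    - {"tx": 0.98,"ty": 0.8,"wz": -0.03,"claw": 0.4}
    - {"tx": 0.98,"ty": 0.8,"wz": -0.03,"claw": 0.4}
    - {"tx": 0.98,"ty": 0.8,"wz": -0.03,"claw": 0.4}
    - {"tx": 0.98,"ty": 0.8,"wz": -0.03,"claw": 0.4}
    - {"tx": 0.98,"ty": 0.8,"wz": -0.03,"claw": 0.4}
  force: 30

```text
validation failed for argument at $.ta...
```

>>> drive_tool:
  targets:
    - {"tx": 0.98,"ty": 0.8,"tz": 0,"wx": 0,"wy": 0,"wz": -0.03,"claw": 0.4}
    - {"tx": 0.98,"ty": 0.8,"tz": 0,"wx": 0,"wy": 0,"wz": -0.03,"claw": 0.4}
    - {"tx": 0.98,"ty": 0.8,"tz": 0,"wx": 0,"wy": 0,"wz": -0.03,"claw": 0.4}
    - {"tx": 0.98,"ty": 0.8,"tz": 0,"wx": 0,"wy": 0,"wz": -0.03,"claw": 0.4}
    - {"tx": 0.98,"ty": 0.8,"tz": 0,"wx": 0,"wy": 0,"wz": -0.03,"claw": 0.4}
    - {"tx": 0.98,"ty": 0.8,"tz": 0,"wx": 0,"wy": 0,"wz": -0.03,"claw": 0.4}
    - {"tx": 0.98,"ty": 0.8,"tz": 0,"wx": 0,"wy": 0,"wz": -0.03,"claw": 0.4}
    - {"tx": 0.98,"ty": 0.8,"tz": 0,"wx": 0,"wy": 0,"wz": -0.03,"claw": 0.4}
  force: 30

```text
clock: 0.9
tool_pos: [0.4242, -0.4027, 0.2464]
eef_rot: [1.0, 0.027, -0.0, -0.0]
contact_force: [1.4, -0.4, 0.1]
opening: 0.703
finger_force: 0.0
```

```bash
python3 - <<'E'
from plant import r, vision
from h import *
s=vision.snapshot("wrist"); cv2.imwrite("pics/w1.png",s["image"]); np.savez("w1.npz",**s)
P=world(s); z=P[...,2]
m=((z>0.02)&(z<0.09)&(s["range_z"]>0)).astype(np.uint8)
n,l,st,c=cv2.connectedComponentsWithStats(m)
for i in range(1,n):
    if st[i,4]<150: continue
    q=P[l==i]; h=np.percentile(q[:,2],90); t=q[abs(q[:,2]-h)<0.005]
    print(np.round(c[i]),st[i,4],"h",h.round(4),"top c",((t.max(0)+t.min(0))/2)[:2].round(4),t.mean(0)[:2].round(4))
E
```

```text
[160.  10.] 595 h 0.0333 top c [ 0.6052 -0.2771] [ 0.6053 -0.2777]
[130. 117.] 725 h 0.0508 top c [ 0.4825 -0.2385] [ 0.4826 -0.2387]
[226. 122.] 479 h 0.0433 top c [ 0.4825 -0.3589] [ 0.4827 -0.3588]
[147. 185.] 621 h 0.0506 top c [ 0.3946 -0.255 ] [ 0.3953 -0.2552]
[ 98. 210.] 701 h 0.0503 top c [ 0.356  -0.1841] [ 0.3562 -0.1847]
```

View pics/w1.png

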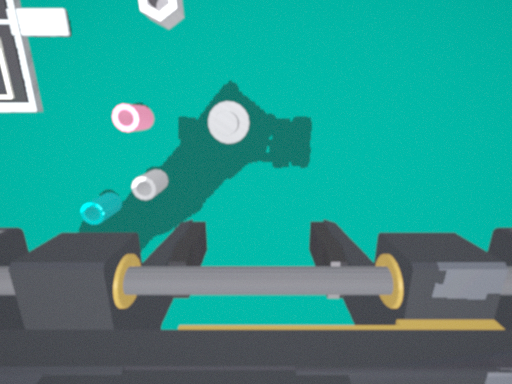

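The wrist view shows the flange hub at (228,122), the grey sleeve at (150,184), the pink decoy at (130,117), the turquoise decoy at (98,210) and the nut at (160,8). It agrees with the top view to 2 mm. Next I'll descend on the hub at (0.482, -0.358).

>>> drive_tool:
  targets:
    - {"tx": 0.97,"ty": 0.75,"tz": -1,"wx": 0,"wy": 0,"wz": 0,"claw": 0.4}
    - {"tx": 0.96,"ty": 0.75,"tz": -1,"wx": 0,"wy": 0,"wz": 0,"claw": 0.4}
    - {"tx": 0,"ty": 0,"tz": -1,"wx": 0,"wy": 0,"wz": 0,"claw": 0.4}
    - {"tx": 0,"ty": 0,"tz": -1,"wx": 0,"wy": 0,"wz": 0,"claw": 0.4}
    - {"tx": 0,"ty": 0,"tz": -1,"wx": 0,"wy": 0,"wz": 0,"claw": 0.4}
    - {"tx": 0,"ty": 0,"tz": -1,"wx": 0,"wy": 0,"wz": 0,"claw": 0.4}
    - {"tx": 0,"ty": 0,"tz": -0.9,"wx": 0,"wy": 0,"wz": 0,"claw": 0.4}
    - {"tx": 0,"ty": 0,"tz": -0.5,"wx": 0,"wy": 0,"wz": 0,"claw": 0.4}
  force: 30

```text
clock: 1.75
tool_pos: [0.48, -0.3582, 0.0223]
eef_rot: [1.0, 0.027, -0.001, -0.001]
contact_force: [-1.0, -0.1, -0.1]
opening: 0.698
finger_force: 0.0
```

>>> drive_tool:
  targets:
    - {"tx": 0,"ty": 0,"tz": 0,"wx": 0,"wy": 0,"wz": 0,"claw": -1}
    - {"tx": 0,"ty": 0,"tz": 0,"wx": 0,"wy": 0,"wz": 0,"claw": -1}
    - {"tx": 0,"ty": 0,"tz": 0,"wx": 0,"wy": 0,"wz": 0,"claw": -1}
    - {"tx": 0,"ty": 0,"tz": 0,"wx": 0,"wy": 0,"wz": 0,"claw": -1}
    - {"tx": 0,"ty": 0,"tz": 0,"wx": 0,"wy": 0,"wz": 0,"claw": -1}
    - {"tx": 0,"ty": 0,"tz": 0,"wx": 0,"wy": 0,"wz": 0,"claw": -1}
    - {"tx": 0,"ty": 0,"tz": 0,"wx": 0,"wy": 0,"wz": 0,"claw": -1}
    - {"tx": 0,"ty": 0,"tz": 0,"wx": 0,"wy": 0,"wz": 0,"claw": -1}
  force: 30

```text
clock: 2.55
tool_pos: [0.482, -0.3595, 0.026]
eef_rot: [1.0, 0.027, 0.001, 0.001]
contact_force: [0.5, -0.3, 6.6]
opening: 0.326
finger_force: 30.0
```

>>> drive_tool:
  targets:
    - {"tx": 0,"ty": 0,"tz": 0.3,"wx": 0,"wy": 0,"wz": 0,"claw": -1}
    - {"tx": 0,"ty": 0,"tz": 0.5,"wx": 0,"wy": 0,"wz": 0,"claw": -1}
    - {"tx": 0,"ty": 0,"tz": 0.8,"wx": 0,"wy": 0,"wz": 0,"claw": -1}
    - {"tx": 0,"ty": 0,"tz": 0.8,"wx": 0,"wy": 0,"wz": 0,"claw": -1}
    - {"tx": 0,"ty": 0,"tz": 0.8,"wx": 0,"wy": 0,"wz": 0,"claw": -1}
    - {"tx": 0,"ty": 0,"tz": 0.5,"wx": 0,"wy": 0,"wz": 0,"claw": -1}
    - {"tx": 0,"ty": 0,"tz": 0.3,"wx": 0,"wy": 0,"wz": 0,"claw": -1}
    - {"tx": 0,"ty": 0,"tz": 0,"wx": 0,"wy": 0,"wz": 0,"claw": -1}
  force: 40

```text
clock: 3.35
tool_pos: [0.4818, -0.3595, 0.1464]
eef_rot: [1.0, 0.027, 0.001, 0.001]
contact_force: [0.4, 0.0, -2.4]
opening: 0.326
finger_force: 40.0
```

>>> drive_tool:
  targets:
    - {"tx": 0,"ty": 0.6,"tz": 0.3,"wx": 0,"wy": 0,"wz": 0,"claw": -1}
    - {"tx": 0,"ty": 0.9,"tz": 0.3,"wx": 0,"wy": 0,"wz": 0,"claw": -1}
    - {"tx": 0,"ty": 1,"tz": 0.3,"wx": 0,"wy": 0,"wz": 0,"claw": -1}
    - {"tx": 0,"ty": 1,"tz": 0.3,"wx": 0,"wy": 0,"wz": 0,"claw": -1}
    - {"tx": 0,"ty": 1,"tz": 0.3,"wx": 0,"wy": 0,"wz": 0,"claw": -1}
    - {"tx": 0,"ty": 1,"tz": 0.3,"wx": 0,"wy": 0,"wz": 0,"claw": -1}
    - {"tx": 0,"ty": 1,"tz": 0.2,"wx": 0,"wy": 0,"wz": 0,"claw": -1}
    - {"tx": 0,"ty": 1,"tz": 0,"wx": 0,"wy": 0,"wz": 0,"claw": -1}
  force: 40

```text
clock: 4.15
tool_pos: [0.4807, -0.1314, 0.2051]
eef_rot: [1.0, 0.028, -0.0, -0.0]
contact_force: [0.4, -0.2, -2.9]
opening: 0.323
finger_force: 40.0
```

>>> drive_tool:
  targets:
    - {"tx": 0,"ty": 1,"tz": 0,"wx": 0,"wy": 0,"wz": 0,"claw": -1}
    - {"tx": 0,"ty": 1,"tz": 0,"wx": 0,"wy": 0,"wz": 0,"claw": -1}
    - {"tx": 0,"ty": 1,"tz": 0,"wx": 0,"wy": 0,"wz": 0,"claw": -1}
    - {"tx": 0,"ty": 0.9,"tz": 0,"wx": 0,"wy": 0,"wz": 0,"claw": -1}
    - {"tx": 0,"ty": 0.6,"tz": 0,"wx": 0,"wy": 0,"wz": 0,"claw": -1}
    - {"tx": 0,"ty": 0.3,"tz": 0,"wx": 0,"wy": 0,"wz": 0,"claw": -1}
    - {"tx": 0,"ty": 0,"tz": 0,"wx": 0,"wy": 0,"wz": 0,"claw": -1}
    - {"tx": 0,"ty": 0,"tz": 0,"wx": 0,"wy": 0,"wz": 0,"claw": -1}
  force: 40

```text
clock: 4.95
tool_pos: [0.4808, 0.0092, 0.2046]
eef_rot: [1.0, 0.027, -0.0, 0.0]
contact_force: [0.7, -0.5, -2.5]
opening: 0.321
finger_force: 40.0
```

```bash
python3 - <<'E'
from plant import r, vision
from h import *
s=vision.snapshot("wrist"); cv2.imwrite("pics/w2.png",cv2.resize(s["image"],(800,600),interpolation=cv2.INTER_CUBIC)); np.savez("w2.npz",**s)
E
```

```text
(no output)
```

View pics/w2.png

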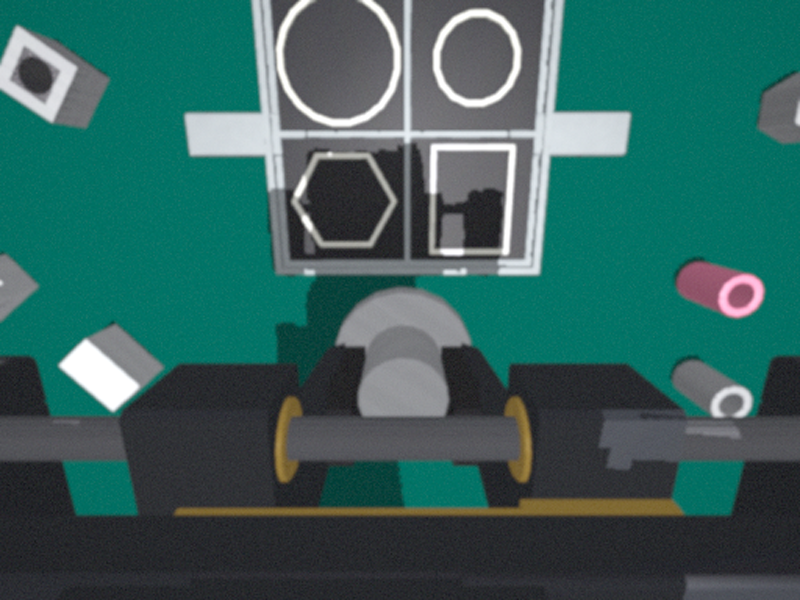

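```bash
python3 - <<'E'
from h import *
s=dict(np.load("w2.npz")); w=lambda u,v:px(s,(u+.5)*.64-.5,(v+.5)*.64-.5,.0135)[:2]
D=dict(dish=[(275,60),(402,60),(340,127)],ring=[(432,58),(522,58),(477,8),(477,107)],hex=[(291,201),(397,201),(313,152),(369,152),(326,248),(369,247)],rect=[(429,144),(516,144),(429,256),(514,256)])
C={k:np.array([w(*p) for p in v]) for k,v in D.items()}
for k,v in C.items(): print(k,v.mean(0).round(4),(v.max(0)-v.min(0)).round(4))
print("dish c y",C["dish"][:2].mean(0))
s=dict(np.load("w2.npz"));P=world(s)
print("corners",[w(*p).round(4) for p in((277,274),(541,274))])
E
```

```text
dish [0.6149 0.0627] [0.0467 0.09  ]
ring [ 0.6361 -0.0348] [0.0625 0.0637]
hex [0.5322 0.0576] [0.0742 0.0818]
rect [ 0.537  -0.0411] [0.0878 0.0741]
dish c y [0.62967458 0.06325645]
corners [array([0.4716, 0.111 ]), array([ 0.4833, -0.1027])]
```

The picture (800x600) shows the dish centre at (339,60), ring (477,58), hex (344,200) and rect (472,200), with the flange held upright at (403,370). Targets are dish (.6295,.063), ring (.636,-.035), hex (.532,.0575) and rect (.5365,-.041), with yaw 0.055, which matches the top view.

>>> drive_tool:
  targets:
    - {"tx": 0.5,"ty": 0.2,"tz": -0.3,"wx": 0,"wy": 0,"wz": 0,"claw": -1}
    - {"tx": 0.9,"ty": 0.3,"tz": -0.5,"wx": 0,"wy": 0,"wz": 0,"claw": -1}
    - {"tx": 1,"ty": 0.4,"tz": -0.5,"wx": 0,"wy": 0,"wz": 0,"claw": -1}
    - {"tx": 1,"ty": 0.4,"tz": -0.5,"wx": 0,"wy": 0,"wz": 0,"claw": -1}
    - {"tx": 1,"ty": 0.3,"tz": -0.5,"wx": 0,"wy": 0,"wz": 0,"claw": -1}
    - {"tx": 0.56,"ty": 0.2,"tz": -0.7,"wx": 0,"wy": 0,"wz": 0,"claw": -1}
    - {"tx": 0,"ty": 0,"tz": -1,"wx": 0,"wy": 0,"wz": 0,"claw": -1}
    - {"tx": 0,"ty": 0,"tz": -0.6,"wx": 0,"wy": 0,"wz": 0,"claw": -1}
  force: 40

```text
clock: 5.8
tool_pos: [0.6294, 0.0622, 0.0643]
eef_rot: [1.0, 0.026, -0.001, 0.001]
contact_force: [-1.1, 0.2, -2.7]
opening: 0.324
finger_force: 40.0
```

>>> drive_tool:
  targets:
    - {"tx": 0,"ty": 0,"tz": -0.4,"wx": 0,"wy": 0,"wz": 0,"claw": -1}
    - {"tx": 0,"ty": 0,"tz": -0.2,"wx": 0,"wy": 0,"wz": 0,"claw": -1}
    - {"tx": 0,"ty": 0,"tz": -0.1,"wx": 0,"wy": 0,"wz": 0,"claw": -1}
    - {"tx": 0,"ty": 0,"tz": -0.1,"wx": 0,"wy": 0,"wz": 0,"claw": -1}
    - {"tx": 0,"ty": 0,"tz": -0.1,"wx": 0,"wy": 0,"wz": 0,"claw": -1}
    - {"tx": 0,"ty": 0,"tz": -0.05,"wx": 0,"wy": 0,"wz": 0,"claw": -1}
    - {"tx": 0,"ty": 0,"tz": 0,"wx": 0,"wy": 0,"wz": 0,"claw": -1}
    - {"tx": 0,"ty": 0,"tz": 0,"wx": 0,"wy": 0,"wz": 0,"claw": -1}
  force: 40

```text
clock: 6.6
tool_pos: [0.6303, 0.064, 0.0385]
eef_rot: [1.0, 0.027, 0.0, 0.0]
contact_force: [0.9, -0.2, -3.0]
opening: 0.321
finger_force: 40.0
```

>>> drive_tool:
  targets:
    - {"tx": 0,"ty": 0,"tz": -0.04,"wx": 0,"wy": 0,"wz": 0,"claw": -1}
    - {"tx": 0,"ty": 0,"tz": -0.04,"wx": 0,"wy": 0,"wz": 0,"claw": -1}
    - {"tx": 0,"ty": 0,"tz": -0.03,"wx": 0,"wy": 0,"wz": 0,"claw": -1}
    - {"tx": 0,"ty": 0,"tz": 0,"wx": 0,"wy": 0,"wz": 0,"claw": -1}
    - {"tx": 0,"ty": 0,"tz": 0,"wx": 0,"wy": 0,"wz": 0,"claw": -1}
    - {"tx": 0,"ty": 0,"tz": 0,"wx": 0,"wy": 0,"wz": 0,"claw": -1}
    - {"tx": 0,"ty": 0,"tz": 0,"wx": 0,"wy": 0,"wz": 0,"claw": -1}
    - {"tx": 0,"ty": 0,"tz": 0,"wx": 0,"wy": 0,"wz": 0,"claw": -1}
  force: 40

```text
clock: 7.4
tool_pos: [0.6301, 0.064, 0.0355]
eef_rot: [1.0, 0.027, 0.0, -0.0]
contact_force: [-1.1, -0.1, 6.6]
opening: 0.323
finger_force: 40.0
```

>>> drive_tool:
  targets:
    - {"tx": 0,"ty": 0,"tz": 0,"wx": 0,"wy": 0,"wz": 0,"claw": 0.2}
    - {"tx": 0,"ty": 0,"tz": 0,"wx": 0,"wy": 0,"wz": 0,"claw": 0.2}
    - {"tx": 0,"ty": 0,"tz": 0,"wx": 0,"wy": 0,"wz": 0,"claw": 0.2}
    - {"tx": 0,"ty": 0,"tz": 0,"wx": 0,"wy": 0,"wz": 0,"claw": 0.2}
    - {"tx": 0,"ty": 0,"tz": 0.3,"wx": 0,"wy": 0,"wz": 0,"claw": 0.2}
    - {"tx": 0,"ty": 0,"tz": 0.8,"wx": 0,"wy": 0,"wz": 0,"claw": 0.2}
    - {"tx": 0,"ty": 0,"tz": 1,"wx": 0,"wy": 0,"wz": 0,"claw": 0.2}
    - {"tx": 0,"ty": 0,"tz": 1,"wx": 0,"wy": 0,"wz": 0,"claw": 0.2}
  force: 40

```text
clock: 8.2
tool_pos: [0.6299, 0.0639, 0.1293]
eef_rot: [1.0, 0.027, -0.0, 0.0]
contact_force: [0.3, -0.3, -0.5]
opening: 0.599
finger_force: 0.0
```

>>> drive_tool:
  targets:
    - {"tx": -0.7,"ty": -0.95,"tz": 0,"wx": 0,"wy": 0,"wz": 0,"claw": 0.2}
    - {"tx": -0.72,"ty": -0.97,"tz": 0,"wx": 0,"wy": 0,"wz": 0,"claw": 0.2}
    - {"tx": -0.72,"ty": -0.97,"tz": 0,"wx": 0,"wy": 0,"wz": 0,"claw": 0.2}
    - {"tx": -0.72,"ty": -0.97,"tz": 0,"wx": 0,"wy": 0,"wz": 0,"claw": 0.2}
    - {"tx": -0.72,"ty": -0.97,"tz": 0,"wx": 0,"wy": 0,"wz": 0,"claw": 0.2}
    - {"tx": -0.72,"ty": -0.97,"tz": 0,"wx": 0,"wy": 0,"wz": 0,"claw": 0.2}
    - {"tx": -0.72,"ty": -0.97,"tz": 0,"wx": 0,"wy": 0,"wz": 0,"claw": 0.2}
    - {"tx": -0.72,"ty": -0.97,"tz": 0,"wx": 0,"wy": 0,"wz": 0,"claw": 0.2}

```text
clock: 9.0
tool_pos: [0.4574, -0.1694, 0.1286]
eef_rot: [1.0, 0.027, 0.001, 0.0]
contact_force: [0.5, -1.1, -0.1]
opening: 0.598
finger_force: 0.0
```

>>> drive_tool:
  targets:
    - {"tx": -0.72,"ty": -0.97,"tz": 0,"wx": 0,"wy": 0,"wz": 0,"claw": 0.2}
    - {"tx": -0.72,"ty": -0.97,"tz": 0,"wx": 0,"wy": 0,"wz": 0,"claw": 0.2}
    - {"tx": -0.68,"ty": -0.93,"tz": 0,"wx": 0,"wy": 0,"wz": 0,"claw": 0.2}
    - {"tx": 0,"ty": 0,"tz": -0.2,"wx": 0,"wy": 0,"wz": 0,"claw": 0.2}
    - {"tx": 0,"ty": 0,"tz": -0.4,"wx": 0,"wy": 0,"wz": 0,"claw": 0.2}
    - {"tx": 0,"ty": 0,"tz": -0.4,"wx": 0,"wy": 0,"wz": 0,"claw": 0.2}
    - {"tx": 0,"ty": 0,"tz": 0,"wx": 0,"wy": 0,"wz": 0,"claw": 0.2}
    - {"tx": 0,"ty": 0,"tz": 0,"wx": 0,"wy": 0,"wz": 0,"claw": 0.2}

```text
clock: 9.8
tool_pos: [0.3948, -0.2539, 0.0982]
eef_rot: [1.0, 0.028, 0.0, 0.0]
contact_force: [0.1, -0.0, -0.0]
opening: 0.6
finger_force: 0.0
```

>>> drive_tool:
  targets:
    - {"tx": 0,"ty": 0,"tz": -0.5,"wx": 0,"wy": 0,"wz": 0,"claw": 0.2}
    - {"tx": 0,"ty": 0,"tz": -0.8,"wx": 0,"wy": 0,"wz": 0,"claw": 0.2}
    - {"tx": 0,"ty": 0,"tz": -0.7,"wx": 0,"wy": 0,"wz": 0,"claw": 0.2}
    - {"tx": 0,"ty": 0,"tz": -0.47,"wx": 0,"wy": 0,"wz": 0,"claw": 0.2}
    - {"tx": 0,"ty": 0,"tz": 0,"wx": 0,"wy": 0,"wz": 0,"claw": -1}
    - {"tx": 0,"ty": 0,"tz": 0,"wx": 0,"wy": 0,"wz": 0,"claw": -1}
    - {"tx": 0,"ty": 0,"tz": 0,"wx": 0,"wy": 0,"wz": 0,"claw": -1}
    - {"tx": 0,"ty": 0,"tz": 0,"wx": 0,"wy": 0,"wz": 0,"claw": -1}
  force: 30

```text
clock: 10.6
tool_pos: [0.3949, -0.2546, 0.0248]
eef_rot: [1.0, 0.027, 0.001, 0.0]
contact_force: [0.7, 0.1, 2.2]
opening: 0.354
finger_force: 30.0
```

>>> drive_tool:
  targets:
    - {"tx": 0,"ty": 0,"tz": 0,"wx": 0,"wy": 0,"wz": 0,"claw": -1}
    - {"tx": 0,"ty": 0,"tz": 0,"wx": 0,"wy": 0,"wz": 0,"claw": -1}
    - {"tx": 0,"ty": 0,"tz": 0,"wx": 0,"wy": 0,"wz": 0,"claw": -1}
    - {"tx": 0,"ty": 0,"tz": 0,"wx": 0,"wy": 0,"wz": 0,"claw": -1}
    - {"tx": 0,"ty": 0,"tz": 0,"wx": 0,"wy": 0,"wz": 0,"claw": -1}
    - {"tx": 0,"ty": 0,"tz": 0,"wx": 0,"wy": 0,"wz": 0,"claw": -1}
    - {"tx": 0,"ty": 0,"tz": 0,"wx": 0,"wy": 0,"wz": 0,"claw": -1}
    - {"tx": 0,"ty": 0,"tz": 0,"wx": 0,"wy": 0,"wz": 0,"claw": -1}
  force: 40

```text
clock: 11.4
tool_pos: [0.3949, -0.2546, 0.0248]
eef_rot: [1.0, 0.027, 0.001, 0.0]
contact_force: [0.6, -0.4, 7.5]
opening: 0.349
finger_force: 40.0
```

>>> drive_tool:
  targets:
    - {"tx": 0,"ty": 0,"tz": 0.3,"wx": 0,"wy": 0,"wz": 0,"claw": -1}
    - {"tx": 0,"ty": 0,"tz": 0.7,"wx": 0,"wy": 0,"wz": 0,"claw": -1}
    - {"tx": 0,"ty": 0,"tz": 0.9,"wx": 0,"wy": 0,"wz": 0,"claw": -1}
    - {"tx": 0,"ty": 0,"tz": 0.9,"wx": 0,"wy": 0,"wz": 0,"claw": -1}
    - {"tx": 0,"ty": 0,"tz": 0.5,"wx": 0,"wy": 0,"wz": 0,"claw": -1}
    - {"tx": 0.5,"ty": 0.45,"tz": 0,"wx": 0,"wy": 0,"wz": 0,"claw": -1}
    - {"tx": 0.9,"ty": 0.82,"tz": 0,"wx": 0,"wy": 0,"wz": 0,"claw": -1}
    - {"tx": 0.9,"ty": 0.82,"tz": 0,"wx": 0,"wy": 0,"wz": 0,"claw": -1}
  force: 40

```text
clock: 12.2
tool_pos: [0.4633, -0.1914, 0.1236]
eef_rot: [1.0, 0.026, -0.0, 0.0]
contact_force: [0.5, 0.3, -1.7]
opening: 0.353
finger_force: 40.0
```

>>> drive_tool:
  targets:
    - {"tx": 0.9,"ty": 0.82,"tz": 0,"wx": 0,"wy": 0,"wz": 0,"claw": -1}
    - {"tx": 0.9,"ty": 0.82,"tz": 0,"wx": 0,"wy": 0,"wz": 0,"claw": -1}
    - {"tx": 0.9,"ty": 0.82,"tz": 0,"wx": 0,"wy": 0,"wz": 0,"claw": -1}
    - {"tx": 0.9,"ty": 0.82,"tz": 0,"wx": 0,"wy": 0,"wz": 0,"claw": -1}
    - {"tx": 0.9,"ty": 0.82,"tz": 0,"wx": 0,"wy": 0,"wz": 0,"claw": -1}
    - {"tx": 0.85,"ty": 0.8,"tz": 0,"wx": 0,"wy": 0,"wz": 0,"claw": -1}
    - {"tx": 0.4,"ty": 0.32,"tz": 0,"wx": 0,"wy": 0,"wz": 0,"claw": -1}
    - {"tx": 0,"ty": 0,"tz": 0,"wx": 0,"wy": 0,"wz": 0,"claw": -1}
  force: 40

```text
clock: 13.0
tool_pos: [0.6369, -0.0317, 0.1229]
eef_rot: [1.0, 0.029, 0.001, -0.001]
contact_force: [0.2, -0.8, -1.0]
opening: 0.351
finger_force: 40.0
```

>>> drive_tool:
  targets:
    - {"tx": 0,"ty": -0.1,"tz": -0.4,"wx": 0,"wy": 0,"wz": 0,"claw": -1}
    - {"tx": 0,"ty": 0,"tz": -0.8,"wx": 0,"wy": 0,"wz": 0,"claw": -1}
    - {"tx": 0,"ty": 0,"tz": -0.8,"wx": 0,"wy": 0,"wz": 0,"claw": -1}
    - {"tx": 0,"ty": 0,"tz": -0.5,"wx": 0,"wy": 0,"wz": 0,"claw": -1}
    - {"tx": 0,"ty": 0,"tz": -0.25,"wx": 0,"wy": 0,"wz": 0,"claw": -1}
    - {"tx": 0,"ty": 0,"tz": -0.12,"wx": 0,"wy": 0,"wz": 0,"claw": -1}
    - {"tx": 0,"ty": 0,"tz": -0.05,"wx": 0,"wy": 0,"wz": 0,"claw": -1}
    - {"tx": 0,"ty": 0,"tz": 0,"wx": 0,"wy": 0,"wz": 0,"claw": -1}
  force: 40

```text
clock: 13.8
tool_pos: [0.6362, -0.0381, 0.0359]
eef_rot: [1.0, 0.027, 0.001, 0.0]
contact_force: [0.5, 0.1, -1.6]
opening: 0.355
finger_force: 40.0
```

>>> drive_tool:
  targets:
    - {"tx": 0,"ty": 0.08,"tz": 0,"wx": 0,"wy": 0,"wz": 0,"claw": -1}
    - {"tx": 0,"ty": 0,"tz": -0.04,"wx": 0,"wy": 0,"wz": 0,"claw": -1}
    - {"tx": 0,"ty": 0,"tz": -0.04,"wx": 0,"wy": 0,"wz": 0,"claw": -1}
    - {"tx": 0,"ty": 0,"tz": 0,"wx": 0,"wy": 0,"wz": 0,"claw": -1}
    - {"tx": 0,"ty": 0,"tz": 0,"wx": 0,"wy": 0,"wz": 0,"claw": -1}
    - {"tx": 0,"ty": 0,"tz": 0,"wx": 0,"wy": 0,"wz": 0,"claw": -1}
    - {"tx": 0,"ty": 0,"tz": 0,"wx": 0,"wy": 0,"wz": 0,"claw": -1}
    - {"tx": 0,"ty": 0,"tz": 0,"wx": 0,"wy": 0,"wz": 0,"claw": -1}
  force: 40

```text
clock: 14.6
tool_pos: [0.6364, -0.035, 0.0344]
eef_rot: [1.0, 0.027, 0.001, -0.0]
contact_force: [-1.4, 1.7, 5.8]
opening: 0.351
finger_force: 40.0
```

>>> drive_tool:
  targets:
    - {"tx": 0,"ty": 0,"tz": 0,"wx": 0,"wy": 0,"wz": 0,"claw": 0.14}
    - {"tx": 0,"ty": 0,"tz": 0,"wx": 0,"wy": 0,"wz": 0,"claw": 0.14}
    - {"tx": 0,"ty": 0,"tz": 0,"wx": 0,"wy": 0,"wz": 0,"claw": 0.14}
    - {"tx": 0,"ty": 0,"tz": 0,"wx": 0,"wy": 0,"wz": 0,"claw": 0.14}
    - {"tx": 0,"ty": 0,"tz": 0.3,"wx": 0,"wy": 0,"wz": 0,"claw": 0.14}
    - {"tx": 0,"ty": 0,"tz": 0.9,"wx": 0,"wy": 0,"wz": 0,"claw": 0.14}
    - {"tx": 0,"ty": 0,"tz": 1,"wx": 0,"wy": 0,"wz": 0,"claw": 0.14}
    - {"tx": 0,"ty": 0,"tz": 1,"wx": 0,"wy": 0,"wz": 0,"claw": 0.14}

```text
clock: 15.4
tool_pos: [0.6356, -0.0357, 0.1303]
eef_rot: [1.0, 0.027, -0.0, 0.0]
contact_force: [0.5, 0.3, 0.1]
opening: 0.57
finger_force: 0.0
```

>>> drive_tool:
  targets:
    - {"tx": -0.5,"ty": -0.9,"tz": 1,"wx": 0,"wy": 0,"wz": 0,"claw": 0.4}
    - {"tx": -0.5,"ty": -0.9,"tz": 1,"wx": 0,"wy": 0,"wz": 0,"claw": 0.4}
    - {"tx": -0.5,"ty": -0.9,"tz": 0.8,"wx": 0,"wy": 0,"wz": 0,"claw": 0.4}
    - {"tx": -0.5,"ty": -0.9,"tz": 0,"wx": 0,"wy": 0,"wz": 0,"claw": 0.4}
    - {"tx": -0.5,"ty": -0.9,"tz": 0,"wx": 0,"wy": 0,"wz": 0,"claw": 0.4}
    - {"tx": -0.5,"ty": -0.9,"tz": 0,"wx": 0,"wy": 0,"wz": 0,"claw": 0.4}
    - {"tx": -0.5,"ty": -0.9,"tz": 0,"wx": 0,"wy": 0,"wz": 0,"claw": 0.4}
    - {"tx": -0.4,"ty": -0.9,"tz": 0,"wx": 0,"wy": 0,"wz": 0,"claw": 0.4}

```text
clock: 16.2
tool_pos: [0.5177, -0.2528, 0.2136]
eef_rot: [1.0, 0.027, 0.0, 0.0]
contact_force: [0.3, -0.2, -0.1]
opening: 0.699
finger_force: 0.0
```

```bash
python3 - <<'E'
from plant import r, vision
from h import *
s=vision.snapshot("wrist"); cv2.imwrite("pics/w3.png",cv2.resize(s["image"],(800,600),interpolation=cv2.INTER_CUBIC)); np.savez("w3.npz",**s)
t=vision.snapshot("top"); np.savez("top2.npz",**t)
for n,s in(("w",s),("t",t)):
  P=world(s); z=P[...,2]
  m=((z>0.02)&(z<0.09)&(s["range_z"]>0)).astype(np.uint8)
  k,l,st,c=cv2.connectedComponentsWithStats(m)
  for i in range(1,k):
    if st[i,4]<80 or st[i,4]>3000: continue
    q=P[l==i]; h=np.percentile(q[:,2],90); t=q[abs(q[:,2]-h)<0.005]
    print(n,np.round(c[i]),st[i,4],"h",h.round(4),"top c",((t.max(0)+t.min(0))/2)[:2].round(4),t.mean(0)[:2].round(4))
E
```

```text
w [504.  15.] 505 h 0.0353 top c [ 0.7054 -0.5051] [ 0.7062 -0.5034]
w [58. 56.] 1586 h 0.0601 top c [ 0.6352 -0.0352] [ 0.6353 -0.036 ]
w [ 5. 70.] 108 h 0.0212 top c [0.6203 0.0436] [0.6207 0.0435]
w [283.  88.] 986 h 0.0333 top c [ 0.6182 -0.276 ] [ 0.6184 -0.2757]
w [244. 202.] 568 h 0.0507 top c [ 0.4829 -0.2376] [ 0.4837 -0.2378]
w [199. 298.] 159 h 0.0505 top c [ 0.3481 -0.1845] [ 0.3473 -0.1843]
t [ 78. 106.] 358 h 0.0857 top c [0.7384 0.4973] [0.733  0.4917]
t [230. 144.] 201 h 0.0536 top c [0.6288 0.0643] [0.6295 0.064 ]
t [265. 140.] 122 h 0.0619 top c [ 0.635 -0.035] [ 0.6351 -0.0346]
t [351. 147.] 144 h 0.0348 top c [ 0.622  -0.2757] [ 0.6216 -0.2763]
t [158. 152.] 208 h 0.0347 top c [0.606  0.2656] [0.6049 0.2654]
t [339. 196.] 116 h 0.0521 top c [ 0.4819 -0.2364] [ 0.4822 -0.2355]
t [125. 210.] 284 h 0.0382 top c [0.4419 0.3485] [0.4414 0.3489]
t [160. 232.] 290 h 0.0386 top c [0.3833 0.2502] [0.3839 0.2501]
t [320. 244.] 106 h 0.052 top c [ 0.3544 -0.1815] [ 0.3541 -0.1813]
t [251. 363.] 448 h 0.0843 top c [0.0448 0.0004] [ 0.0549 -0.0019]
```

View pics/w3.png

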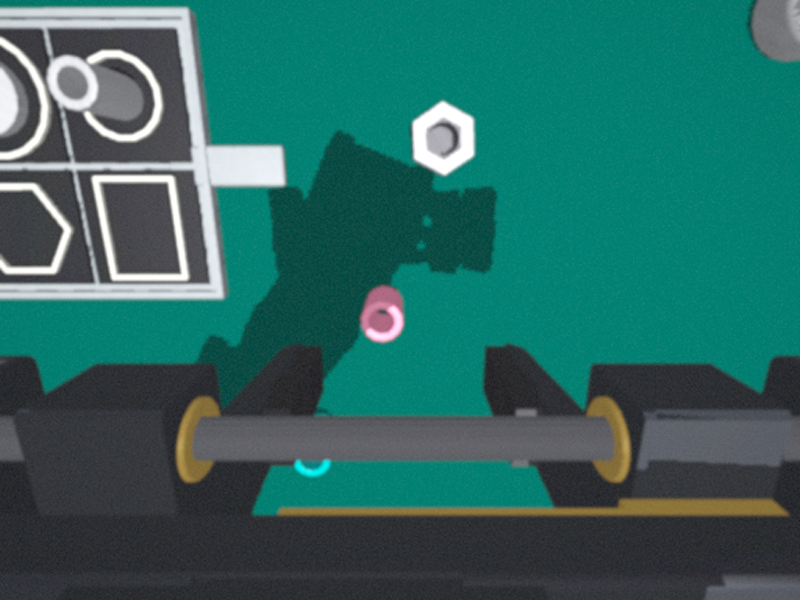

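The picture shows the sleeve upright inside the ring nest, and the nut at (443,138) with vertices at about (443,101), (475,119), (473,157), (444,175), (413,156) and (412,119). Its flats already nearly face the fingers' closing line. Next I'll compute its angle.

```bash
python3 - <<'E'
from h import *
s=dict(np.load("w3.npz")); V=np.array([px(s,(u+.5)*.64-.5,(v+.5)*.64-.5,.032)[:2] for u,v in((443,101),(475,119),(473,157),(444,175),(413,156),(412,119))])
c=V.mean(0); d=V-c; print(c,np.hypot(*d.T).round(4),(np.degrees(np.arctan2(d[:,1],d[:,0])))%60)
P=world(s);z=P[...,2]; m=((z>.027)&(z<.04)).astype(np.uint8); m[:,:240]=0;m[:,330:]=0;m[200:]=0
q=P[m>0][:,:2]
# best width direction: minimal extent over angle
for a in range(-15,16,3):
    u=np.radians(90+a); e=q@[np.cos(u),np.sin(u)]; print(90+a,(e.max()-e.min()).round(4),end="; ")
E
```

```text
[ 0.61797334 -0.2763588 ] [0.0247 0.0257 0.0255 0.0255 0.025  0.0261] [5.22639814 3.24132525 2.89234759 5.7700954  2.27236449 3.5832486 ]
75 0.046; 78 0.0456; 81 0.0474; 84 0.0536; 87 0.0596; 90 0.0656; 93 0.0713; 96 0.077; 99 0.0836; 102 0.0899; 105 0.096;
```

>>> drive_tool:
  targets:
    - {"tx": 0.83,"ty": -0.2,"tz": -0.6,"wx": 0,"wy": 0,"wz": 0.01,"claw": 0.4}
    - {"tx": 0.83,"ty": -0.2,"tz": -0.6,"wx": 0,"wy": 0,"wz": 0,"claw": 0.4}
    - {"tx": 0.83,"ty": -0.2,"tz": -0.6,"wx": 0,"wy": 0,"wz": 0,"claw": 0.4}
    - {"tx": 0.83,"ty": -0.17,"tz": -0.6,"wx": 0,"wy": 0,"wz": 0,"claw": 0.4}
    - {"tx": 0,"ty": 0,"tz": -1,"wx": 0,"wy": 0,"wz": 0,"claw": 0.4}
    - {"tx": 0,"ty": 0,"tz": -1,"wx": 0,"wy": 0,"wz": 0,"claw": 0.4}
    - {"tx": 0,"ty": 0,"tz": -0.6,"wx": 0,"wy": 0,"wz": 0,"claw": 0.4}
    - {"tx": 0,"ty": 0,"tz": 0,"wx": 0,"wy": 0,"wz": 0,"claw": 0.4}

```text
clock: 17.1
tool_pos: [0.6168, -0.2731, 0.0604]
eef_rot: [0.999, 0.033, -0.002, -0.001]
contact_force: [0.4, -0.5, 0.4]
opening: 0.698
finger_force: 0.0
```

>>> drive_tool:
  targets:
    - {"tx": 0.04,"ty": -0.06,"tz": -0.4,"wx": 0,"wy": 0,"wz": 0,"claw": 0.4}
    - {"tx": 0,"ty": 0,"tz": -0.6,"wx": 0,"wy": 0,"wz": 0,"claw": 0.4}
    - {"tx": 0,"ty": 0,"tz": -0.4,"wx": 0,"wy": 0,"wz": 0,"claw": 0.4}
    - {"tx": 0,"ty": 0,"tz": 0,"wx": 0,"wy": 0,"wz": 0,"claw": 0.4}
    - {"tx": 0,"ty": 0,"tz": 0,"wx": 0,"wy": 0,"wz": 0,"claw": -1}
    - {"tx": 0,"ty": 0,"tz": 0,"wx": 0,"wy": 0,"wz": 0,"claw": -1}
    - {"tx": 0,"ty": 0,"tz": 0,"wx": 0,"wy": 0,"wz": 0,"claw": -1}
    - {"tx": 0,"ty": 0,"tz": 0,"wx": 0,"wy": 0,"wz": 0,"claw": -1}
  force: 40

```text
clock: 17.9
tool_pos: [0.6201, -0.2767, 0.0216]
eef_rot: [0.999, 0.032, 0.001, 0.0]
contact_force: [-0.0, 0.5, 2.3]
opening: 0.475
finger_force: 39.6
```

>>> drive_tool:
  targets:
    - {"tx": 0,"ty": 0,"tz": 0,"wx": 0,"wy": 0,"wz": 0,"claw": -1}
    - {"tx": 0,"ty": 0,"tz": 0,"wx": 0,"wy": 0,"wz": 0,"claw": -1}
    - {"tx": 0,"ty": 0,"tz": 0,"wx": 0,"wy": 0,"wz": 0,"claw": -1}
    - {"tx": 0,"ty": 0,"tz": 0,"wx": 0,"wy": 0,"wz": 0,"claw": -1}
    - {"tx": 0,"ty": 0,"tz": 0,"wx": 0,"wy": 0,"wz": 0,"claw": -1}
    - {"tx": 0,"ty": 0,"tz": 0,"wx": 0,"wy": 0,"wz": 0,"claw": -1}
    - {"tx": 0,"ty": 0,"tz": 0,"wx": 0,"wy": 0,"wz": 0,"claw": -1}
    - {"tx": 0,"ty": 0,"tz": 0,"wx": 0,"wy": 0,"wz": 0,"claw": -1}
  force: 40

```text
clock: 18.7
tool_pos: [0.6201, -0.2767, 0.0215]
eef_rot: [0.999, 0.032, 0.001, 0.0]
contact_force: [-0.2, -0.2, 6.3]
opening: 0.474
finger_force: 39.6
```

>>> drive_tool:
  targets:
    - {"tx": 0,"ty": 0,"tz": 0.3,"wx": 0,"wy": 0,"wz": 0,"claw": -1}
    - {"tx": 0,"ty": 0,"tz": 0.7,"wx": 0,"wy": 0,"wz": 0,"claw": -1}
    - {"tx": 0,"ty": 0,"tz": 0.9,"wx": 0,"wy": 0,"wz": 0,"claw": -1}
    - {"tx": 0,"ty": 0,"tz": 0.9,"wx": 0,"wy": 0,"wz": 0,"claw": -1}
    - {"tx": 0,"ty": 0,"tz": 0.5,"wx": 0,"wy": 0,"wz": 0,"claw": -1}
    - {"tx": 0,"ty": 0,"tz": 0,"wx": 0,"wy": 0,"wz": 0,"claw": -1}
    - {"tx": 0,"ty": 0,"tz": 0,"wx": 0,"wy": 0,"wz": 0,"claw": -1}
    - {"tx": 0,"ty": 0,"tz": 0,"wx": 0,"wy": 0,"wz": 0,"claw": -1}
  force: 45

```text
clock: 19.5
tool_pos: [0.6183, -0.276, 0.118]
eef_rot: [0.999, 0.032, -0.002, -0.001]
contact_force: [-0.5, -0.2, -2.7]
opening: 0.474
finger_force: 44.6
```

>>> drive_tool:
  targets:
    - {"tx": -0.1,"ty": 0.5,"tz": 0,"wx": 0,"wy": 0,"wz": -0.04,"claw": -1}
    - {"tx": -0.25,"ty": 0.9,"tz": 0,"wx": 0,"wy": 0,"wz": -0.05,"claw": -1}
    - {"tx": -0.25,"ty": 1,"tz": 0,"wx": 0,"wy": 0,"wz": -0.05,"claw": -1}
    - {"tx": -0.25,"ty": 1,"tz": 0,"wx": 0,"wy": 0,"wz": -0.05,"claw": -1}
    - {"tx": -0.25,"ty": 1,"tz": 0,"wx": 0,"wy": 0,"wz": -0.05,"claw": -1}
    - {"tx": -0.25,"ty": 1,"tz": 0,"wx": 0,"wy": 0,"wz": -0.05,"claw": -1}
    - {"tx": -0.25,"ty": 1,"tz": 0,"wx": 0,"wy": 0,"wz": -0.05,"claw": -1}
    - {"tx": -0.25,"ty": 1,"tz": 0,"wx": 0,"wy": 0,"wz": -0.05,"claw": -1}
  force: 45

```text
clock: 20.3
tool_pos: [0.563, -0.0532, 0.1187]
eef_rot: [0.985, -0.172, -0.001, 0.0]
contact_force: [0.1, -0.3, -2.8]
opening: 0.472
finger_force: 44.6
```

>>> drive_tool:
  targets:
    - {"tx": -0.25,"ty": 1,"tz": 0,"wx": 0,"wy": 0,"wz": -0.05,"claw": -1}
    - {"tx": -0.25,"ty": 1,"tz": 0,"wx": 0,"wy": 0,"wz": -0.05,"claw": -1}
    - {"tx": -0.25,"ty": 0.9,"tz": 0,"wx": 0,"wy": 0,"wz": -0.02,"claw": -1}
    - {"tx": -0.2,"ty": 0.6,"tz": 0,"wx": 0,"wy": 0,"wz": 0,"claw": -1}
    - {"tx": -0.03,"ty": 0.22,"tz": 0,"wx": 0,"wy": 0,"wz": 0,"claw": -1}
    - {"tx": 0,"ty": 0,"tz": 0,"wx": 0,"wy": 0,"wz": 0,"claw": -1}
    - {"tx": 0,"ty": 0,"tz": 0,"wx": 0,"wy": 0,"wz": 0,"claw": -1}
    - {"tx": 0,"ty": 0,"tz": 0,"wx": 0,"wy": 0,"wz": 0,"claw": -1}
  force: 45

```text
clock: 21.1
tool_pos: [0.5351, 0.0552, 0.1197]
eef_rot: [0.972, -0.234, 0.0, 0.001]
contact_force: [-0.4, -1.0, -2.2]
opening: 0.475
finger_force: 44.6
```

>>> drive_tool:
  targets:
    - {"tx": -0.03,"ty": 0.04,"tz": -0.4,"wx": 0,"wy": 0,"wz": 0,"claw": -1}
    - {"tx": 0,"ty": 0,"tz": -0.8,"wx": 0,"wy": 0,"wz": 0,"claw": -1}
    - {"tx": 0,"ty": 0,"tz": -0.8,"wx": 0,"wy": 0,"wz": 0,"claw": -1}
    - {"tx": 0,"ty": 0,"tz": -0.5,"wx": 0,"wy": 0,"wz": 0,"claw": -1}
    - {"tx": 0,"ty": 0,"tz": -0.25,"wx": 0,"wy": 0,"wz": 0,"claw": -1}
    - {"tx": 0,"ty": 0,"tz": -0.1,"wx": 0,"wy": 0,"wz": 0,"claw": -1}
    - {"tx": 0,"ty": 0,"tz": 0,"wx": 0,"wy": 0,"wz": 0,"claw": -1}
    - {"tx": 0,"ty": 0,"tz": 0,"wx": 0,"wy": 0,"wz": 0,"claw": -1}
  force: 45

```text
clock: 21.9
tool_pos: [0.5344, 0.0583, 0.035]
eef_rot: [0.973, -0.232, 0.001, -0.0]
contact_force: [-0.2, -0.0, -2.9]
opening: 0.47
finger_force: 44.6
```

>>> drive_tool:
  targets:
    - {"tx": 0,"ty": 0,"tz": -0.04,"wx": 0,"wy": 0,"wz": 0,"claw": -1}
    - {"tx": 0,"ty": 0,"tz": -0.04,"wx": 0,"wy": 0,"wz": 0,"claw": -1}
    - {"tx": 0,"ty": 0,"tz": -0.04,"wx": 0,"wy": 0,"wz": 0,"claw": -1}
    - {"tx": 0,"ty": 0,"tz": 0,"wx": 0,"wy": 0,"wz": 0,"claw": -1}
    - {"tx": 0,"ty": 0,"tz": 0,"wx": 0,"wy": 0,"wz": 0,"claw": -1}
    - {"tx": 0,"ty": 0,"tz": 0,"wx": 0,"wy": 0,"wz": 0,"claw": -1}
    - {"tx": 0,"ty": 0,"tz": 0,"wx": 0,"wy": 0,"wz": 0,"claw": -1}
    - {"tx": 0,"ty": 0,"tz": 0,"wx": 0,"wy": 0,"wz": 0,"claw": -1}
  force: 45

```text
clock: 22.7
tool_pos: [0.534, 0.0584, 0.031]
eef_rot: [0.973, -0.232, 0.0, -0.0]
contact_force: [1.4, 0.2, 2.8]
opening: 0.471
finger_force: 44.6
```

>>> drive_tool:
  targets:
    - {"tx": 0,"ty": 0,"tz": 0,"wx": 0,"wy": 0,"wz": 0,"claw": 0.4}
    - {"tx": 0,"ty": 0,"tz": 0,"wx": 0,"wy": 0,"wz": 0,"claw": 0.4}
    - {"tx": 0,"ty": 0,"tz": 0,"wx": 0,"wy": 0,"wz": 0,"claw": 0.4}
    - {"tx": 0,"ty": 0,"tz": 0,"wx": 0,"wy": 0,"wz": 0,"claw": 0.4}
    - {"tx": 0,"ty": 0,"tz": 0.3,"wx": 0,"wy": 0,"wz": 0,"claw": 0.4}
    - {"tx": 0,"ty": 0,"tz": 0.9,"wx": 0,"wy": 0,"wz": 0,"claw": 0.4}
    - {"tx": 0,"ty": 0,"tz": 1,"wx": 0,"wy": 0,"wz": 0,"claw": 0.4}
    - {"tx": 0,"ty": 0,"tz": 1,"wx": 0,"wy": 0,"wz": 0,"claw": 0.4}

```text
clock: 23.5
tool_pos: [0.5335, 0.0582, 0.1282]
eef_rot: [0.973, -0.232, -0.0, 0.0]
contact_force: [-0.2, 0.3, 0.5]
opening: 0.697
finger_force: 0.0
```

>>> drive_tool:
  targets:
    - {"tx": -0.3,"ty": 0.97,"tz": 0,"wx": 0,"wy": 0,"wz": -0.04,"claw": 0.4}
    - {"tx": -0.3,"ty": 0.97,"tz": 0,"wx": 0,"wy": 0,"wz": -0.04,"claw": 0.4}
    - {"tx": -0.3,"ty": 0.97,"tz": 0,"wx": 0,"wy": 0,"wz": -0.04,"claw": 0.4}
    - {"tx": -0.3,"ty": 0.97,"tz": 0,"wx": 0,"wy": 0,"wz": -0.04,"claw": 0.4}
    - {"tx": -0.3,"ty": 0.97,"tz": 0,"wx": 0,"wy": 0,"wz": -0.04,"claw": 0.4}
    - {"tx": -0.3,"ty": 0.97,"tz": 0,"wx": 0,"wy": 0,"wz": -0.04,"claw": 0.4}
    - {"tx": -0.3,"ty": 0.97,"tz": 0,"wx": 0,"wy": 0,"wz": -0.04,"claw": 0.4}
    - {"tx": -0.3,"ty": 0.97,"tz": 0,"wx": 0,"wy": 0,"wz": -0.04,"claw": 0.4}

```text
clock: 24.3
tool_pos: [0.4612, 0.2924, 0.1274]
eef_rot: [0.92, -0.392, -0.0, -0.0]
contact_force: [0.1, 0.5, 0.3]
opening: 0.701
finger_force: 0.0
```

>>> drive_tool:
  targets:
    - {"tx": -0.3,"ty": 0.97,"tz": 0,"wx": 0,"wy": 0,"wz": -0.04,"claw": 0.4}
    - {"tx": -0.3,"ty": 0.95,"tz": 0,"wx": 0,"wy": 0,"wz": -0.01,"claw": 0.4}
    - {"tx": -0.05,"ty": 0,"tz": -0.5,"wx": 0,"wy": 0,"wz": 0,"claw": 0.4}
    - {"tx": 0,"ty": 0,"tz": -0.8,"wx": 0,"wy": 0,"wz": 0,"claw": 0.4}
    - {"tx": 0,"ty": 0,"tz": -0.7,"wx": 0,"wy": 0,"wz": 0,"claw": 0.4}
    - {"tx": 0,"ty": 0,"tz": 0,"wx": 0,"wy": 0,"wz": 0,"claw": 0.4}
    - {"tx": 0,"ty": 0,"tz": 0,"wx": 0,"wy": 0,"wz": 0,"claw": 0.4}
    - {"tx": 0,"ty": 0,"tz": 0,"wx": 0,"wy": 0,"wz": 0,"claw": 0.4}

```text
clock: 25.1
tool_pos: [0.443, 0.3489, 0.068]
eef_rot: [0.91, -0.415, 0.0, -0.001]
contact_force: [-0.7, 0.2, -0.1]
opening: 0.7
finger_force: 0.0
```

```bash
python3 - <<'E'
from plant import r, vision
from h import *
s=vision.snapshot("wrist"); cv2.imwrite("pics/w4.png",s["image"])
print(r.get_state()["q"].round(3))
E
```

```text
[-0.933  0.912  0.322  1.893 -0.633  0.436 -2.573]
```

View pics/w4.png

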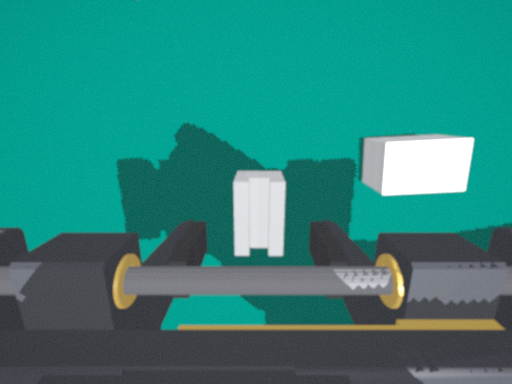

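The wrist view shows the grooved block at (259,212), centred between the fingers and square to them. The plain block stands to the right at (417,163), clear of the fingers.

>>> drive_tool:
  targets:
    - {"tx": -0.03,"ty": 0,"tz": -0.5,"wx": 0,"wy": 0,"wz": 0,"claw": 0.4}
    - {"tx": 0,"ty": 0,"tz": -0.6,"wx": 0,"wy": 0,"wz": 0,"claw": 0.4}
    - {"tx": 0,"ty": 0,"tz": -0.5,"wx": 0,"wy": 0,"wz": 0,"claw": 0.4}
    - {"tx": 0,"ty": 0,"tz": 0,"wx": 0,"wy": 0,"wz": 0,"claw": 0.4}
    - {"tx": 0,"ty": 0,"tz": 0,"wx": 0,"wy": 0,"wz": 0,"claw": -1}
    - {"tx": 0,"ty": 0,"tz": 0,"wx": 0,"wy": 0,"wz": 0,"claw": -1}
    - {"tx": 0,"ty": 0,"tz": 0,"wx": 0,"wy": 0,"wz": 0,"claw": -1}
    - {"tx": 0,"ty": 0,"tz": 0,"wx": 0,"wy": 0,"wz": 0,"claw": -1}
  force: 40

```text
clock: 25.95
tool_pos: [0.4418, 0.349, 0.0194]
eef_rot: [0.91, -0.415, 0.0, -0.0]
contact_force: [0.4, 0.3, 2.6]
opening: 0.381
finger_force: 40.0
```

>>> drive_tool:
  targets:
    - {"tx": 0,"ty": 0,"tz": 0,"wx": 0,"wy": 0,"wz": 0,"claw": -1}
    - {"tx": 0,"ty": 0,"tz": 0,"wx": 0,"wy": 0,"wz": 0,"claw": -1}
    - {"tx": 0,"ty": 0,"tz": 0,"wx": 0,"wy": 0,"wz": 0,"claw": -1}
    - {"tx": 0,"ty": 0,"tz": 0,"wx": 0,"wy": 0,"wz": 0,"claw": -1}
    - {"tx": 0,"ty": 0,"tz": 0,"wx": 0,"wy": 0,"wz": 0,"claw": -1}
    - {"tx": 0,"ty": 0,"tz": 0,"wx": 0,"wy": 0,"wz": 0,"claw": -1}
    - {"tx": 0,"ty": 0,"tz": 0,"wx": 0,"wy": 0,"wz": 0,"claw": -1}
    - {"tx": 0,"ty": 0,"tz": 0,"wx": 0,"wy": 0,"wz": 0,"claw": -1}
  force: 40

```text
clock: 26.75
tool_pos: [0.4417, 0.3489, 0.0193]
eef_rot: [0.91, -0.415, 0.0, -0.0]
contact_force: [-0.2, 0.7, 5.6]
opening: 0.379
finger_force: 40.0
```

>>> drive_tool:
  targets:
    - {"tx": 0,"ty": 0,"tz": 0.3,"wx": 0,"wy": 0,"wz": 0,"claw": -1}
    - {"tx": 0,"ty": 0,"tz": 0.7,"wx": 0,"wy": 0,"wz": 0,"claw": -1}
    - {"tx": 0,"ty": 0,"tz": 0.9,"wx": 0,"wy": 0,"wz": 0,"claw": -1}
    - {"tx": 0,"ty": 0,"tz": 0.9,"wx": 0,"wy": 0,"wz": 0,"claw": -1}
    - {"tx": 0,"ty": 0,"tz": 0.5,"wx": 0,"wy": 0,"wz": 0,"claw": -1}
    - {"tx": 0.1,"ty": -0.5,"tz": 0,"wx": 0,"wy": 0,"wz": 0.04,"claw": -1}
    - {"tx": 0.2,"ty": -0.9,"tz": 0,"wx": 0,"wy": 0,"wz": 0.06,"claw": -1}
    - {"tx": 0.2,"ty": -0.9,"tz": 0,"wx": 0,"wy": 0,"wz": 0.06,"claw": -1}
  force: 40

```text
clock: 27.55
tool_pos: [0.4559, 0.2794, 0.118]
eef_rot: [0.942, -0.336, -0.0, 0.0]
contact_force: [0.4, -1.0, -2.1]
opening: 0.383
finger_force: 40.0
```

>>> drive_tool:
  targets:
    - {"tx": 0.24,"ty": -0.95,"tz": 0,"wx": 0,"wy": 0,"wz": 0.06,"claw": -1}
    - {"tx": 0.24,"ty": -0.95,"tz": 0,"wx": 0,"wy": 0,"wz": 0.06,"claw": -1}
    - {"tx": 0.24,"ty": -0.95,"tz": 0,"wx": 0,"wy": 0,"wz": 0.06,"claw": -1}
    - {"tx": 0.24,"ty": -0.95,"tz": 0,"wx": 0,"wy": 0,"wz": 0.06,"claw": -1}
    - {"tx": 0.24,"ty": -0.95,"tz": 0,"wx": 0,"wy": 0,"wz": 0.06,"claw": -1}
    - {"tx": 0.24,"ty": -0.95,"tz": 0,"wx": 0,"wy": 0,"wz": 0.06,"claw": -1}
    - {"tx": 0.24,"ty": -0.95,"tz": 0,"wx": 0,"wy": 0,"wz": 0.07,"claw": -1}
    - {"tx": 0.24,"ty": -0.95,"tz": 0,"wx": 0,"wy": 0,"wz": 0.07,"claw": -1}
  force: 40

```text
clock: 28.35
tool_pos: [0.5138, 0.0503, 0.1179]
eef_rot: [0.997, -0.081, -0.0, 0.0]
contact_force: [1.4, 0.3, -2.1]
opening: 0.383
finger_force: 40.0
```

>>> drive_tool:
  targets:
    - {"tx": 0.24,"ty": -0.95,"tz": 0,"wx": 0,"wy": 0,"wz": 0.06,"claw": -1}
    - {"tx": 0.24,"ty": -0.95,"tz": 0,"wx": 0,"wy": 0,"wz": 0.06,"claw": -1}
    - {"tx": 0.2,"ty": -0.8,"tz": 0,"wx": 0,"wy": 0,"wz": 0.06,"claw": -1}
    - {"tx": 0.06,"ty": -0.4,"tz": 0,"wx": 0,"wy": 0,"wz": 0.03,"claw": -1}
    - {"tx": 0,"ty": 0,"tz": 0,"wx": 0,"wy": 0,"wz": 0,"claw": -1}
    - {"tx": 0,"ty": 0,"tz": 0,"wx": 0,"wy": 0,"wz": 0,"claw": -1}
    - {"tx": 0,"ty": 0,"tz": 0,"wx": 0,"wy": 0,"wz": 0,"claw": -1}
    - {"tx": 0,"ty": 0,"tz": 0,"wx": 0,"wy": 0,"wz": 0,"claw": -1}
  force: 40

```text
clock: 29.15
tool_pos: [0.536, -0.0399, 0.1177]
eef_rot: [1.0, 0.028, -0.0, -0.0]
contact_force: [-0.1, -0.8, -1.0]
opening: 0.383
finger_force: 40.0
```

>>> drive_tool:
  targets:
    - {"tx": 0.02,"ty": -0.03,"tz": -0.4,"wx": 0,"wy": 0,"wz": 0,"claw": -1}
    - {"tx": 0,"ty": 0,"tz": -0.8,"wx": 0,"wy": 0,"wz": 0,"claw": -1}
    - {"tx": 0,"ty": 0,"tz": -0.8,"wx": 0,"wy": 0,"wz": 0,"claw": -1}
    - {"tx": 0,"ty": 0,"tz": -0.5,"wx": 0,"wy": 0,"wz": 0,"claw": -1}
    - {"tx": 0,"ty": 0,"tz": -0.25,"wx": 0,"wy": 0,"wz": 0,"claw": -1}
    - {"tx": 0,"ty": 0,"tz": -0.1,"wx": 0,"wy": 0,"wz": 0,"claw": -1}
    - {"tx": 0,"ty": 0,"tz": 0,"wx": 0,"wy": 0,"wz": 0,"claw": -1}
    - {"tx": 0,"ty": 0,"tz": 0,"wx": 0,"wy": 0,"wz": 0,"claw": -1}
  force: 40

```text
clock: 29.95
tool_pos: [0.5373, -0.0423, 0.0329]
eef_rot: [1.0, 0.027, 0.001, 0.0]
contact_force: [0.0, 0.1, -1.4]
opening: 0.378
finger_force: 40.0
```

>>> drive_tool:
  targets:
    - {"tx": 0,"ty": 0,"tz": -0.04,"wx": 0,"wy": 0,"wz": 0,"claw": -1}
    - {"tx": 0,"ty": 0,"tz": -0.04,"wx": 0,"wy": 0,"wz": 0,"claw": -1}
    - {"tx": 0,"ty": 0,"tz": -0.04,"wx": 0,"wy": 0,"wz": 0,"claw": -1}
    - {"tx": 0,"ty": 0,"tz": 0,"wx": 0,"wy": 0,"wz": 0,"claw": -1}
    - {"tx": 0,"ty": 0,"tz": 0,"wx": 0,"wy": 0,"wz": 0,"claw": -1}
    - {"tx": 0,"ty": 0,"tz": 0,"wx": 0,"wy": 0,"wz": 0,"claw": -1}
    - {"tx": 0,"ty": 0,"tz": 0,"wx": 0,"wy": 0,"wz": 0,"claw": -1}
    - {"tx": 0,"ty": 0,"tz": 0,"wx": 0,"wy": 0,"wz": 0,"claw": -1}
  force: 40

```text
clock: 30.75
tool_pos: [0.537, -0.0422, 0.0288]
eef_rot: [1.0, 0.027, 0.0, 0.0]
contact_force: [0.4, 0.1, 3.2]
opening: 0.386
finger_force: 40.0
```

>>> drive_tool:
  targets:
    - {"tx": 0,"ty": 0,"tz": 0,"wx": 0,"wy": 0,"wz": 0,"claw": 0.2}
    - {"tx": 0,"ty": 0,"tz": 0,"wx": 0,"wy": 0,"wz": 0,"claw": 0.2}
    - {"tx": 0,"ty": 0,"tz": 0,"wx": 0,"wy": 0,"wz": 0,"claw": 0.2}
    - {"tx": 0,"ty": 0,"tz": 0,"wx": 0,"wy": 0,"wz": 0,"claw": 0.2}
    - {"tx": 0,"ty": 0,"tz": 0.3,"wx": 0,"wy": 0,"wz": 0,"claw": 0.2}
    - {"tx": 0,"ty": 0,"tz": 0.9,"wx": 0,"wy": 0,"wz": 0,"claw": 0.2}
    - {"tx": 0,"ty": 0,"tz": 1,"wx": 0,"wy": 0,"wz": 0,"claw": 0.2}
    - {"tx": 0,"ty": 0,"tz": 1,"wx": 0,"wy": 0,"wz": 0,"claw": 0.2}

```text
clock: 31.55
tool_pos: [0.5365, -0.0423, 0.1261]
eef_rot: [1.0, 0.027, -0.0, 0.0]
contact_force: [0.0, -0.5, -1.1]
opening: 0.602
finger_force: 0.0
```

>>> drive_tool:
  targets:
    - {"tx": -0.3,"ty": 0.3,"tz": 1,"wx": 0,"wy": 0,"wz": 0,"claw": 0.2}
    - {"tx": -0.3,"ty": 0.3,"tz": 1,"wx": 0,"wy": 0,"wz": 0,"claw": 0.2}
    - {"tx": -0.3,"ty": 0.3,"tz": 0.9,"wx": 0,"wy": 0,"wz": 0,"claw": 0.2}
    - {"tx": -0.4,"ty": 0.3,"tz": 0.5,"wx": 0,"wy": 0,"wz": 0,"claw": 0.2}
    - {"tx": -0.4,"ty": 0.3,"tz": 0,"wx": 0,"wy": 0,"wz": 0,"claw": 0.2}
    - {"tx": -0.4,"ty": 0.2,"tz": 0,"wx": 0,"wy": 0,"wz": 0,"claw": 0.2}
    - {"tx": 0,"ty": 0,"tz": 0,"wx": 0,"wy": 0,"wz": 0,"claw": 0.2}
    - {"tx": 0,"ty": 0,"tz": 0,"wx": 0,"wy": 0,"wz": 0,"claw": 0.2}

```text
clock: 32.35
tool_pos: [0.4742, 0.0086, 0.2271]
eef_rot: [1.0, 0.027, 0.001, 0.0]
contact_force: [0.5, -0.3, 0.1]
opening: 0.598
finger_force: 0.0
```

```bash
python3 - <<'E'
from plant import r, vision
from h import *
s=vision.snapshot("wrist"); cv2.imwrite("pics/w5.png",cv2.resize(s["image"],(800,600),interpolation=cv2.INTER_CUBIC)); np.savez("w5.npz",**s)
P=world(s); z=P[...,2]
for k,c,h in(("flange",(.6295,.063),.0515),("sleeve",(.636,-.035),.0595),("hex",(.532,.0575),.0415),("rect",(.5365,-.041),.0455)):
    q=P[(np.hypot(P[...,0]-c[0],P[...,1]-c[1])<.045)&(abs(z-h)<.005)]
    print(k,len(q),"top",np.median(q[:,2]).round(4),"std",q[:,2].std().round(4),"off mm",(1000*((q.max(0)+q.min(0))[:2]/2-c)).round(1),cv2.minAreaRect((q[:,:2]*1000).astype(np.float32)))
E
```

```text
flange 744 top 0.0519 std 0.0011 off mm [0.6 1.4] ((630.075927734375, 64.44428253173828), (29.2146053314209, 29.061607360839844), 24.281442642211914)
sleeve 569 top 0.0596 std 0.0013 off mm [-0.6  1. ] ((635.3181762695312, -33.82635498046875), (31.334192276000977, 30.331172943115234), 8.226019859313965)
hex 852 top 0.0417 std 0.0009 off mm [0.1 2.6] ((531.9166870117188, 60.05246353149414), (41.399497985839844, 47.13153076171875), 3.54937481880188)
rect 866 top 0.0458 std 0.0011 off mm [ 2.1 -0.6] ((538.4920043945312, -41.61235809326172), (52.38556671142578, 34.343013763427734), 2.985307216644287)
```

View pics/w5.png

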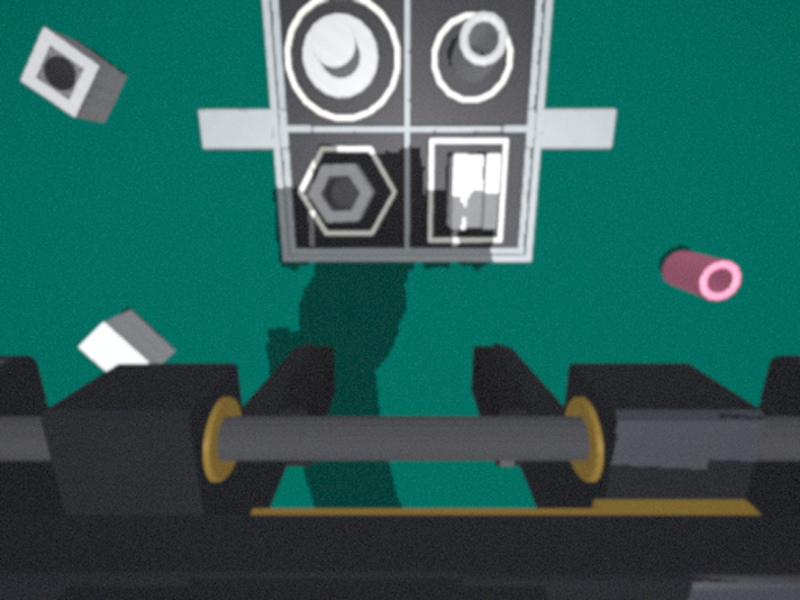

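The picture shows all four parts in their nests: flange (340,50), sleeve (482,45), nut (342,192), and grooved block (474,192) lying along its nest. Top heights and levels are right and every offset is under 3 mm. The square nut and plain block have not moved. I'm handing in.

```bash
python3 -c "
from plant import workorder
print(workorder.finish_job())"
```

```text
the job is handed in; nothing more can be done
None
```

The hex nut, flange, sleeve and grooved block stand upright within about 3 mm of their nest centres by the wrist camera, the square nut and plain block were left untouched, and the job was handed in at about 32 s with no verdict returned.

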